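Put the microscope objectives away in their cups

TASK

Put the three microscope objectives away, each standing upright on the floor of its own white storage cup: the slimmest in the smallest cup, the medium one in the middle-sized cup, the widest in the largest. They are delicate optics, so set them down gently, neither dropping them nor tipping them over, and leave the two black eyepieces and the culture dish where they are.

Things in the scene. Friction and masses are not known exactly. Their poses are not given: they have to be found in the camera images.
- objective_slim: The slim microscope objective: a loose bright metal lens barrel standing upright on its brass thread, tapered nose up. Barrel 28 mm in diameter and straight (good to grip) from 6 to 50 mm above the underside, dark bands round it; thread below it 22 mm in diameter, nose tapering to 17 mm, 66 mm high in all, about 120 g. Origin: centre of the underside; z up along the barrel.
- objective_medium: The medium microscope objective: a loose bright metal lens barrel standing upright on its brass thread, tapered nose up. Barrel 38 mm in diameter and straight (good to grip) from 6 to 47 mm above the underside, dark bands round it; thread below it 28 mm in diameter, nose tapering to 23 mm, 60 mm high in all, about 200 g. Origin: centre of the underside; z up along the barrel.
- objective_wide: The wide microscope objective: a loose bright metal lens barrel standing upright on its brass thread, tapered nose up. Barrel 50 mm in diameter and straight (good to grip) from 6 to 44 mm above the underside, dark bands round it; thread below it 34 mm in diameter, nose tapering to 30 mm, 54 mm high in all, about 320 g. Origin: centre of the underside; z up along the barrel.
- cup_small: The smallest storage cup: a low round white plastic cup with a black pad inside, fixed to the bench. Bore 44 mm, outside 52 mm (wall 4 mm), 12 mm high, its inner floor 4 mm above the bench. Origin: centre of the underside, at bench height; z up.
- cup_middle: The middle-sized storage cup: a low round white plastic cup with a black pad inside, fixed to the bench. Bore 54 mm, outside 62 mm (wall 4 mm), 12 mm high, its inner floor 4 mm above the bench. Origin: centre of the underside, at bench height; z up.
- cup_large: The largest storage cup: a low round white plastic cup with a black pad inside, fixed to the bench. Bore 66 mm, outside 74 mm (wall 4 mm), 12 mm high, its inner floor 4 mm above the bench. Origin: centre of the underside, at bench height; z up.
- eyepiece_a: An eyepiece, not an objective; stays where it is: loose, standing on a 23 mm steel tube, black body 38 mm in diameter from 18 mm up, black rubber eye cup 44 mm in diameter on top with a large green-tinted lens and a thin steel ring below it, 48 mm high, 120 g. Origin: centre of the underside.
- eyepiece_b: An eyepiece, not an objective; stays where it is: loose, standing on a 23 mm steel tube, black body 38 mm in diameter from 18 mm up, black rubber eye cup 44 mm in diameter on top with a large green-tinted lens and a thin steel ring below it, 48 mm high, 120 g. Origin: centre of the underside.
- dish: A loose, closed culture dish, clear plastic with a white disc on its lid, 64 mm in diameter, 15 mm high, 50 g; stays where it is. Origin: centre of the underside.

How it is judged (in metres and radians):
At the end, for the whole second after the job is handed in: Each objective stands in its own cup (slim in smallest, medium in middle-sized, wide in largest): axis within 12 mm of the cup's centre, underside less than 8 mm above the cup's underside (that is, on its floor, not on the rim), within 0.1 rad of upright, released and at rest (horizontal distance between objective_slim and cup_small below 0.012 m and z of objective_slim in the frame of cup_small below 0.008 m and angle between each of objective_slim, objective_medium, objective_wide's own z axis and vertical below 0.1 rad and linear speed of each of objective_slim, objective_medium, objective_wide below 0.02 m/s and contact force between each of objective_slim, objective_medium, objective_wide and the fingers below 0.1 N and horizontal distance between objective_medium and cup_middle below 0.012 m and z of objective_medium in the frame of cup_middle below 0.008 m and horizontal distance between objective_wide and cup_large below 0.012 m and z of objective_wide in the frame of cup_large below 0.008 m); the robot touches nothing.
It fails at once if an objective is tipped over (leans more than 1 rad) (angle between any of objective_slim, objective_medium, objective_wide's own z axis and vertical above 1 rad).
It fails at once if an objective is dropped (moves faster than 0.65 m/s, a fall of some 20 mm, with no finger on it) ((linear speed of objective_slim above 0.65 m/s and contact force between objective_slim and the fingers below 0.1 N) or (linear speed of objective_medium above 0.65 m/s and contact force between objective_medium and the fingers below 0.1 N) or (linear speed of objective_wide above 0.65 m/s and contact force between objective_wide and the fingers below 0.1 N)).
It fails at once if an eyepiece or the dish is shifted by more than 20 mm or tipped (distance of any of eyepiece_a, eyepiece_b, dish from where it was at the start of the episode above 0.02 m or angle between any of eyepiece_a, eyepiece_b, dish's own z axis and vertical above 0.3 rad).
It also fails if it takes over 96 s, if anything falls off the work surface, if the arm or the gripper's body presses on something with over 40 N, if the wrist force passes 120 N, or if a joint passes its speed limit or range.

ROBOT

A 6-joint arm with a two-finger parallel gripper is mounted at the origin on the work surface. World frame = base frame: x ahead of the robot, y to its left, z up, the work surface at z = 0. Lengths are in m, angles in degrees, forces in N, time in s.
With the tool pointing down it reaches from about 0.3 to 0.75 m from the base axis. Payload 8.5 kg.
Tool frame: the origin (TCP) lies on the centre line of the jaws, within the pads' length; the fingertips stand env.tcp_to_tips ahead of it and the grasp point (between the pads) lies 8 mm behind it (env.tcp_to_tips is the distance from the TCP to the fingertips, in m); z points along the fingers, y is the direction in which the jaws open and shut (so a half turn about z gives the same grasp; the last joint's range is limited). The gripper opens to 85 mm and grips with 20 to 120 N. Pads are 22 mm wide; open, the fingers measure 114 mm over their backs; the gripper's body (76 mm by 85 mm) begins 54 mm behind the grasp point. The pads swing forward as they close: fully open they stand 13 mm farther back than shut.
Start: joints at [-80.174, 21.807, 74.336, -0, 83.858, -12.336], TCP at [0.207, -0.509, 0.242] pointing down, gripper open.
Joint ranges: [-178.18, 178.18], [-50.72, 133.34], [12.68, 142.11], [-81.47, 261.47], [9.98, 163.14], [-165.26, 165.26]. Speed limits (degrees/s): [136.94, 136.94, 180, 180, 180, 180].

INTERFACE

Orientations are given as a 3x3 rotation matrix whose columns are the frame's x, y, z axes.
In Python, from rig import env gives the robot as it stands. The module is installed in compiled form; this text tells all that it offers.
- The arm moves only by the tool carry_out, never from a script. Its argument "rows" is a list of rows, each an object of numbers: "tx", "ty", "tz": the shift along the tool's x, y, z in cm; "yaw": the turn about the tool's z in rad. In form: [{"tx": .., "ty": .., "tz": .., "yaw": ..}, ...]. A call has 1 to 12 rows; each row shifts and turns the pose as measured when the row begins, along the tool's axes as they then stand; what a row does not reach is not made up. A row lasts 1/10 s, in which the tool goes at most 50 mm and 8.59 degrees, less where a joint would pass 70% of its speed; a pose out of reach is approached as far as the arm can. A call is refused whole if a number of a shift passes 5 or a number of a turn 0.15, either way. A call with a gripper value outside its range is refused whole. "jaw" is the closure, from -1 (fully open) to 1 (shut), set as the call begins (left out, the last holds). The fingers move at their own pace and stop on an object; "squeeze" is the grip in N (left out, the last holds). Time passes only in rows, so rows that do not move let the fingers close. It gives the time, the measured TCP pose, the force and the opening at its end, in the units of the state.
- env.observe(): the state, without advancing time (a new reading comes with each control period).
- env.get_image(name): name is "scene" or "top" or "wrist"; returns the picture (480x640x3 uint8, red, green, blue); there is no depth.
- env.camera_params(name): a dict with "vertical_fov" (degrees; the focal length in pixels is half the picture's height over the tangent of half this angle, whatever the lens; pixels are square), "cx", "cy" (the principal point, pixels), "view" (4x4, takes a point from world to camera coordinates). Camera axes: x right, y up, looking along -z (the intrinsics and any distortion apply to the point x, -y, -z); pixel columns grow to the right and rows downward; lengths in m; the calibration is good to about 2 mm. A picture is of the moment at which its call begins: read the wrist's pose just before it. camera_params takes no time and is no camera call; for the wrist camera it gives the pose at the moment of the call.
- env.close_job(): hands the job in, once; it reports no verdict.
The state is a dict: "time_s": time; "q": joint angles; "qvel": joint speeds; "joint_efforts": joint torques, N m; "position": TCP position; "tool_rot": TCP orientation; "ft_force": force on the tool from outside, world axes, zero at the start; "wrist_torque": the same for the moment, N m; "grip_width": finger opening in m.
Only numpy, scipy, OpenCV 4.12 (cv2) and the standard library are available. Lean on these libraries where they do the work, as an engineer would, in place of code of your own. Each camera call takes 0.05 s, during which the arm holds its last target. There are 200 camera calls.

## Working session

There is one attempt and no reset: what is moved stays moved. The work goes in short steps, Python scripts to look and compute and a tool call to move; the robot and the scene stay as the last step left them, time stands still between calls to the robot, and variables do not carry over. Pictures are saved under pics/ and viewed, about 12 in all and at most 16, crops included, and the job is handed in when it is done.

Besides the shell and the picture viewer there is one more tool, called after "Call:" as a command line: name --argument value ..., lists and objects as JSON in quotes. carry_out: Moves the arm, as the interface text tells. Its arguments: {"type":"object","properties":{"rows":{"type":"array","items":{"type":"object","properties":{"tx":{"type":"number"},"ty":{"type":"number"},"tz":{"type":"number"},"yaw":{"type":"number"}}}},"jaw":{"type":"number"},"squeeze":{"type":"number"}},"required":["rows"]}

```bash
mkdir -p pics; python3 - <<'E'
from rig import env
import cv2,numpy as np
s=env.observe();print(s, env.tcp_to_tips)
for n in("top","scene"):
    p=env.camera_params(n);print(n,p)
    cv2.imwrite(f"pics/{n}0.png",env.get_image(n)[:,:,::-1])
E
```

```text
{'time_s': 0.0, 'q': array([-8.01725082e+01,  2.18414024e+01,  7.43847061e+01, -1.81836798e-04,
        8.38568153e+01, -1.23359117e+01]), 'qvel': array([ 0.00285165, -0.03328965, -0.06841521, -0.07582528,  0.15435734,
       -0.09000337]), 'joint_efforts': array([-2.22408453e-03, -4.48471570e+01, -2.31272650e+01, -4.05768315e-04,
        4.82607196e-03,  1.36876912e-05]), 'position': array([ 0.2074358 , -0.50909019,  0.24170818]), 'tool_rot': array([[ 9.26111643e-01,  3.77249468e-01, -2.50136350e-04],
       [ 3.77249427e-01, -9.26110597e-01,  1.42551660e-03],
       [ 3.06121454e-04, -1.41455131e-03, -9.99998953e-01]]), 'ft_force': array([-0.71125577,  0.72003872,  0.37167426]), 'wrist_torque': array([-0.02739302,  0.07070096,  0.0485622 ]), 'grip_width': 0.0853373138914899} 0.011
top {'vertical_fov': 50.3055360086754, 'cx': 324.13281803060136, 'cy': 241.71366903542147, 'view': array([[ 0.00515564, -0.99975096, -0.02171278,  0.01575516],
       [ 0.98638573,  0.00151535,  0.16444115, -0.51378162],
       [-0.1643673 , -0.02226498,  0.98614789, -0.95969784],
       [ 0.        ,  0.        ,  0.        ,  1.        ]])}
scene {'vertical_fov': 51.3980974879376, 'cx': 316.0560761293102, 'cy': 239.73775454011573, 'view': array([[ 0.51317459,  0.85816675, -0.0142011 , -0.27960879],
       [-0.73417705,  0.44748011,  0.51063256,  0.36512303],
       [ 0.4445626 , -0.25161754,  0.85968175, -1.35205239],
       [ 0.        ,  0.        ,  0.        ,  1.        ]])}
```

View pics/top0.png

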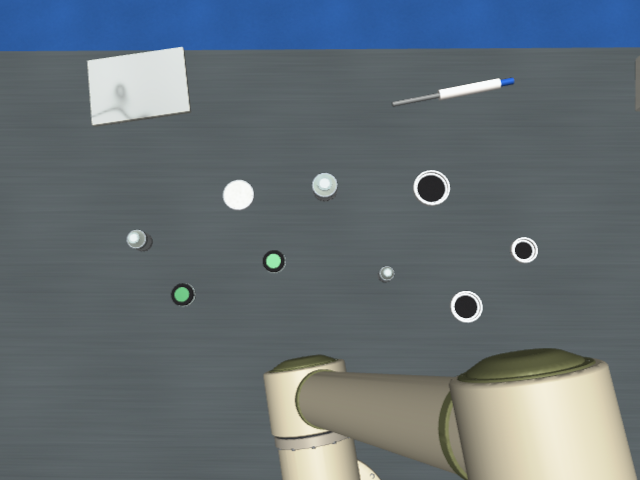

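View pics/scene0.png

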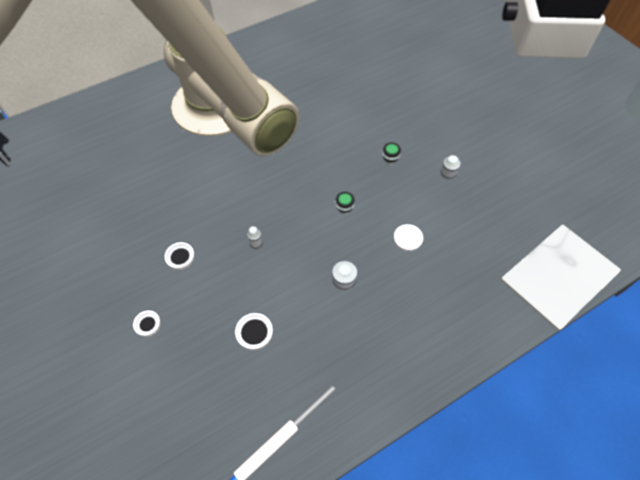

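The top view shows the cups: large (432,187), small (524,250), middle (466,306). The objectives are wide (324,185), medium (137,240) and slim (387,273). The dish is at (238,195), and the eyepieces at (273,261) and (182,294). The scene view agrees with this layout.

```bash
cat > h.py <<'E'
from rig import env
import cv2,numpy as np
def ray(p,u,v):
    f=240/np.tan(np.radians(p["vertical_fov"]/2)); V=p["view"]
    d=V[:3,:3].T@np.array([(u-p["cx"])/f,-(v-p["cy"])/f,-1]); return -V[:3,:3].T@V[:3,3],d
def onz(p,u,v,z):
    o,d=ray(p,u,v); return (o+d*(z-o[2])/d[2])[:2]
def proj(p,X):
    f=240/np.tan(np.radians(p["vertical_fov"]/2)); c=p["view"][:3,:3]@X+p["view"][:3,3]
    return np.array([p["cx"]+f*c[0]/-c[2],p["cy"]+f*c[1]/c[2]])
def blobs(im,lo,hi=256,amin=30,amax=60000):
    "contours of grey range: centre of min circle, radius, area"
    g=cv2.cvtColor(im,cv2.COLOR_RGB2GRAY); m=((g>=lo)&(g<hi)).astype(np.uint8)
    out=[]
    for c in cv2.findContours(m,cv2.RETR_EXTERNAL,cv2.CHAIN_APPROX_NONE)[0]:
        (x,y),r=cv2.minEnclosingCircle(c); M=cv2.moments(c); a=M["m00"]
        if amin<a<amax: out.append((M["m10"]/a,M["m01"]/a,r,a))
    return out
E
python3 - <<'E'
from h import *
for n,L in(("top",dict(large=(432,187),small=(524,250),mid=(466,306),wide=(324,185),med=(137,240),slim=(387,273),dish=(238,195),ea=(273,261),eb=(182,294))),("scene",dict(large=(254,331),small=(147,323),mid=(179,256),wide=(344,272),med=(452,165),slim=(255,237),dish=(409,237),ea=(345,200),eb=(392,150)))):
    p=env.camera_params(n); im=cv2.imread(f"pics/{n}0.png")[:,:,::-1].copy()
    B=blobs(im,150)
    for k,(u,v) in L.items():
        z=dict(large=.012,small=.012,mid=.012,wide=.045,med=.05,slim=.05,dish=.015,ea=.048,eb=.048)[k]
        b=[x for x in B if np.hypot(x[0]-u,x[1]-v)<9]
        if k[0]=='e': b=[]
        for x in b or [(u,v,0,0)]: print(n,k,np.round(x,1),np.round(onz(p,x[0],x[1],z),4))
p=env.camera_params("wrist");print(p); s=env.observe()
R=s["tool_rot"];C=-p["view"][:3,:3].T@p["view"][:3,3];print("cam in tool",R.T@(C-s["position"]),R.T@p["view"][:3,:3].T)
E
```

```text
top large [431.4 187.1  18.5 977. ] [ 0.6327 -0.2011]
top small [524.2 249.5  13.5 514.5] [ 0.5037 -0.3822]
top mid [466.3 306.2  16.4 767.5] [ 0.3905 -0.2624]
top wide [324.2 184.4  12.6 440.5] [0.6292 0.0179]
top med [135.9 238.5   9.6 251. ] [0.5184 0.3873]
top slim [387.2 271.3   6.8  67.5] [ 0.455  -0.1042]
top dish [237.9 194.4  15.5 700.5] [0.6166 0.1959]
top ea [273 261   0   0] [0.4747 0.1165]
top eb [182 294   0   0] [0.4101 0.2912]
scene large [ 253.4  330.5   19.6 1095. ] [ 0.6337 -0.2007]
scene small [146.  322.7  14.5 547. ] [ 0.5047 -0.3816]
scene mid [178.8 255.   15.5 621. ] [ 0.392  -0.2616]
scene wide [344.4 271.5  12.7 423. ] [0.63   0.0186]
scene med [451.9 162.1   8.6 176. ] [0.5197 0.389 ]
scene slim [253.7 232.7   7.  120. ] [ 0.4501 -0.1005]
scene dish [408.1 236.7  15.4 617. ] [0.618  0.1961]
scene ea [345 200   0   0] [0.4792 0.1162]
scene eb [392 150   0   0] [0.4144 0.2917]
{'vertical_fov': 67.79319592433637, 'cx': 316.1012772276326, 'cy': 239.61109483531638, 'view': array([[ 0.37629819, -0.9264972 , -0.00161375, -0.54981746],
       [ 0.87727199,  0.35686441, -0.32100101,  0.04132808],
       [ 0.29798243,  0.1193764 ,  0.94707748, -0.38120138],
       [ 0.        ,  0.        ,  0.        ,  1.        ]])}
cam in tool [ 0.08266791  0.00058726 -0.13162101] [[-9.80236344e-04  9.46983793e-01  3.21279838e-01]
 [ 9.99999480e-01  8.38210828e-04  5.80378049e-04]
 [ 2.80308367e-04  3.21280240e-01 -9.46984123e-01]]
```

Call:
carry_out --rows '[{"yaw": 0.129}, {"yaw": 0.129}, {"yaw": 0.129}, {"tx": 2.4, "ty": -4.0}, {"tx": 2.4, "ty": -4.0}, {"tx": 2.4, "ty": -4.0}, {"tx": 2.4, "ty": -4.0}, {"tx": 2.4, "ty": -4.0}, {"tx": 2.4, "ty": -4.0}, {"tx": 2.4, "ty": -4.0}, {"tx": 2.4, "ty": -4.0}, {"tx": 2.4, "ty": -4.0}]' --jaw -1

```text
validation failed for argument at $.ro...
```

Call:
carry_out --rows '[{"tx": 0, "ty": 0, "tz": 0, "yaw": 0.129}, {"tx": 0, "ty": 0, "tz": 0, "yaw": 0.129}, {"tx": 0, "ty": 0, "tz": 0, "yaw": 0.129}]' --jaw -1

```text
time_s: 0.4
position: [0.2074, -0.5086, 0.2406]
tool_rot: [[1.0, -0.012, -0.001], [-0.012, -1.0, 0.004], [-0.001, -0.004, -1.0]]
ft_force: [0.1, -0.2, 0.2]
grip_width: 0.0857
```

All four keys are needed in each row.

Call:
carry_out --rows '[{"tx": 2.1, "ty": -3.5, "tz": 0, "yaw": 0}, {"tx": 2.1, "ty": -3.5, "tz": 0, "yaw": 0}, {"tx": 2.1, "ty": -3.5, "tz": 0, "yaw": 0}, {"tx": 2.1, "ty": -3.5, "tz": 0, "yaw": 0}, {"tx": 2.1, "ty": -3.5, "tz": 0, "yaw": 0}, {"tx": 2.1, "ty": -3.5, "tz": 0, "yaw": 0}, {"tx": 2.1, "ty": -3.5, "tz": 0, "yaw": 0}, {"tx": 2.1, "ty": -3.5, "tz": 0, "yaw": 0}, {"tx": 2.1, "ty": -3.5, "tz": 0, "yaw": 0}, {"tx": 2.1, "ty": -3.5, "tz": 0, "yaw": 0}, {"tx": 2.1, "ty": -3.5, "tz": 0, "yaw": 0}, {"tx": 0, "ty": 0, "tz": 0, "yaw": 0}]' --jaw -1

```text
time_s: 1.6
position: [0.4514, -0.1124, 0.2389]
tool_rot: [[1.0, -0.021, -0.004], [-0.021, -1.0, 0.01], [-0.004, -0.01, -1.0]]
ft_force: [-0.4, -0.7, -0.2]
grip_width: 0.086
```

```bash
python3 - <<'E'
from h import *
s=env.observe();p=env.camera_params("wrist");im=env.get_image("wrist")
print(s["position"],s["tool_rot"][:,2]); cv2.imwrite("pics/w1.png",im[:,:,::-1])
for z in(0,.05,.066):print(z,proj(p,np.array([.453,-.1025,z])))
for b in blobs(im,150): print(np.round(b,1),onz(p,b[0],b[1],.05),onz(p,b[0],b[1],.066))
E
```

```text
[ 0.45140964 -0.1123605   0.23892122] [-0.00399514  0.0104322  -0.9999376 ]
0 [308.76143315 198.99040147]
0.05 [307.10252935 210.8000662 ]
0.066 [306.46632791 215.32915684]
[227.9 441.8   9.1  46.5] [ 0.17398581 -0.00036911] [ 0.19201971 -0.00615709]
[465.  369.2  10.3 146. ] [ 0.27425634 -0.26728206] [ 0.28727921 -0.25973104]
[167.3 369.2  10.3 146. ] [0.27841865 0.05518242] [0.29123351 0.04661824]
[ 459.6  253.2   31.3 2742. ] [ 0.40855607 -0.24707674] [ 0.4148673  -0.24053549]
[309.4 211.2  16.2 731.5] [ 0.45259132 -0.10458103] [ 0.45670188 -0.10516101]
[308.  192.7   8.1  31.5] [ 0.46988029 -0.10384383] [ 0.47312683 -0.10446065]
[ 69.4 190.   16.7 655. ] [0.47669601 0.11365236] [0.47960194 0.10216613]
[ 91.3 182.9  26.4 188. ] [0.48267054 0.09210292] [0.48527788 0.08169363]
[ 596.9  142.3   33.1 2729.5] [ 0.50874652 -0.35342706] [ 0.51005072 -0.34157093]
[  2.5  35.8  21.  184. ] [0.60151054 0.13663814] [0.59817884 0.1240032 ]
[ 419.8   22.7   43.5 1160.5] [ 0.60256153 -0.19522886] [ 0.59917731 -0.1912787 ]
[ 151.8   11.9   30.6 1318.5] [0.61507607 0.01395659] [0.61106644 0.00745267]
```

View pics/w1.png

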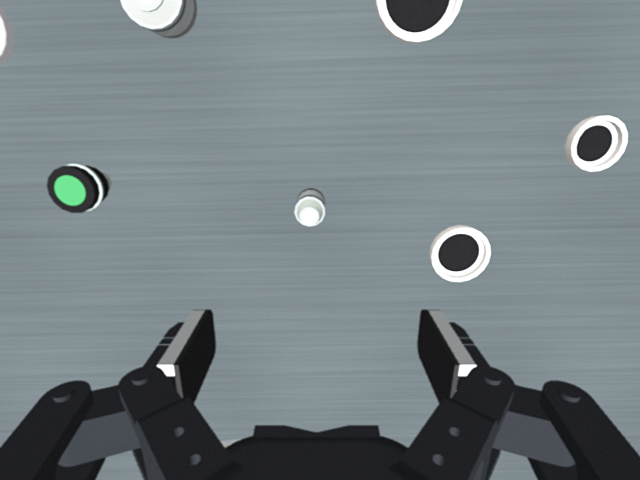

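The wrist view shows the slim objective at (310,213), which puts it at about (.4535,-.1045). The two-view estimate agrees, so I'm descending.

Call:
carry_out --rows '[{"tx": 0.3, "ty": -0.6, "tz": 1.0, "yaw": -0.02}, {"tx": 0, "ty": 0, "tz": 2.5, "yaw": 0}, {"tx": 0, "ty": 0, "tz": 2.5, "yaw": 0}, {"tx": 0, "ty": 0, "tz": 2.5, "yaw": 0}, {"tx": 0, "ty": 0, "tz": 2.5, "yaw": 0}, {"tx": 0, "ty": 0, "tz": 2.5, "yaw": 0}, {"tx": 0, "ty": 0, "tz": 2.5, "yaw": 0}, {"tx": 0, "ty": 0, "tz": 1.0, "yaw": 0}, {"tx": 0, "ty": 0, "tz": 0, "yaw": 0}]'

```text
time_s: 2.55
position: [0.4481, -0.1121, 0.0577]
tool_rot: [[1.0, -0.008, -0.008], [-0.008, -1.0, 0.011], [-0.009, -0.011, -1.0]]
ft_force: [0.2, -0.1, 0.4]
grip_width: 0.0857
```

Call:
carry_out --rows '[{"tx": 0.55, "ty": -0.8, "tz": 1.5, "yaw": 0}, {"tx": 0, "ty": 0, "tz": 1.5, "yaw": 0}, {"tx": 0, "ty": 0, "tz": 0, "yaw": 0}]'

```text
time_s: 2.85
position: [0.453, -0.1057, 0.0273]
tool_rot: [[1.0, -0.011, -0.008], [-0.011, -1.0, 0.011], [-0.008, -0.01, -1.0]]
ft_force: [0.5, -0.4, -0.5]
grip_width: 0.0854
```

Call:
carry_out --rows '[{"tx": 0, "ty": 0, "tz": 0, "yaw": 0}, {"tx": 0, "ty": 0, "tz": 0, "yaw": 0}, {"tx": 0, "ty": 0, "tz": 0, "yaw": 0}, {"tx": 0, "ty": 0, "tz": 0, "yaw": 0}, {"tx": 0, "ty": 0, "tz": 0, "yaw": 0}, {"tx": 0, "ty": 0, "tz": 0, "yaw": 0}, {"tx": 0, "ty": 0, "tz": 0, "yaw": 0}, {"tx": 0, "ty": 0, "tz": 0, "yaw": 0}]' --jaw 1 --squeeze 40

```text
time_s: 3.65
position: [0.4534, -0.1071, 0.0302]
tool_rot: [[1.0, -0.012, -0.004], [-0.012, -1.0, 0.009], [-0.004, -0.009, -1.0]]
ft_force: [-0.7, 0.6, -1.4]
grip_width: 0.0257
```

Call:
carry_out --rows '[{"tx": 0, "ty": 0, "tz": -0.5, "yaw": 0}, {"tx": 0, "ty": 0, "tz": -1.0, "yaw": 0}, {"tx": 0, "ty": 0, "tz": -1.5, "yaw": 0}, {"tx": 0, "ty": 0, "tz": -1.5, "yaw": 0}, {"tx": 0, "ty": 0, "tz": -1.5, "yaw": 0}, {"tx": 0, "ty": 0, "tz": -1.0, "yaw": 0}, {"tx": 0, "ty": 0, "tz": -0.5, "yaw": 0}, {"tx": 0, "ty": 0, "tz": 0, "yaw": 0}]'

```text
time_s: 4.45
position: [0.4537, -0.1076, 0.1122]
tool_rot: [[1.0, -0.012, -0.003], [-0.012, -1.0, 0.008], [-0.003, -0.008, -1.0]]
ft_force: [1.0, 1.0, -1.4]
grip_width: 0.0258
```

Call:
carry_out --rows '[{"tx": 0.2, "ty": 1.0, "tz": 0, "yaw": 0}, {"tx": 0.4, "ty": 2.0, "tz": 0, "yaw": 0}, {"tx": 0.5, "ty": 2.7, "tz": 0, "yaw": 0}, {"tx": 0.5, "ty": 2.7, "tz": 0, "yaw": 0}, {"tx": 0.5, "ty": 2.7, "tz": 0, "yaw": 0}, {"tx": 0.5, "ty": 2.7, "tz": 0, "yaw": 0}, {"tx": 0.5, "ty": 2.7, "tz": 0, "yaw": 0}, {"tx": 0.5, "ty": 2.7, "tz": 0, "yaw": 0}, {"tx": 0.5, "ty": 2.7, "tz": 0, "yaw": 0}, {"tx": 0.5, "ty": 2.5, "tz": 0, "yaw": 0}, {"tx": 0.4, "ty": 2.0, "tz": 0, "yaw": 0}, {"tx": 0.2, "ty": 1.0, "tz": 0, "yaw": 0}]'

```text
time_s: 5.65
position: [0.5003, -0.3984, 0.1004]
tool_rot: [[1.0, -0.012, -0.013], [-0.011, -1.0, 0.016], [-0.014, -0.016, -1.0]]
ft_force: [0.2, 0.3, -1.1]
grip_width: 0.0259
```

```bash
python3 - <<'E'
from h import *
s=env.observe();p=env.camera_params("wrist");im=env.get_image("wrist")
print(s["position"],s["tool_rot"]); cv2.imwrite("pics/w2.png",im[:,:,::-1])
for b in blobs(im,150): print(np.round(b,1),onz(p,b[0],b[1],.012))
E
```

```text
[ 0.50034018 -0.3983793   0.10040202] [[ 0.99984296 -0.01168582 -0.01332317]
 [-0.0114704  -0.99980408  0.01613165]
 [-0.01350907 -0.01597629 -0.99978111]]
[ 132.1  363.8   40.7 1572. ] [ 0.40959667 -0.25832386]
[362.7 343.2   8.6  85.5] [ 0.42773046 -0.43015655]
[269.6 343.3   9.   85.5] [ 0.42770042 -0.36263215]
[ 315.8  363.5   45.1 4831.5] [ 0.40995298 -0.39604381]
[305.4 301.6  28.3 963. ] [ 0.4618438  -0.38948071]
[ 297.3  240.5   41.8 5039.5] [ 0.50684316 -0.3852088 ]
[402.3 164.2  25.5  54.5] [ 0.55525744 -0.45001354]
[426.7 103.4  76.  718.5] [ 0.58936759 -0.46154305]
[437.4  46.5  29.  103.5] [ 0.6181859  -0.46476342]
[  21.9   47.1   48.6 1877. ] [ 0.62136335 -0.23627075]
```

View pics/w2.png

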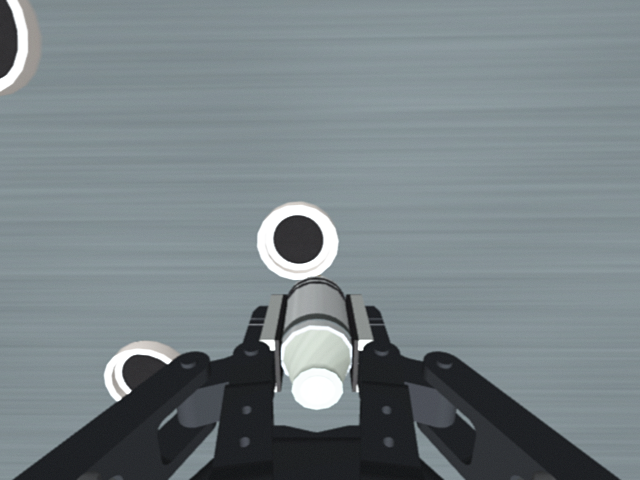

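Call:
carry_out --rows '[{"tx": 0.2, "ty": -0.7, "tz": 0.0, "yaw": 0}, {"tx": 0.3, "ty": -0.8, "tz": 0.5, "yaw": 0}, {"tx": 0.1, "ty": 0, "tz": 1.0, "yaw": 0}, {"tx": 0, "ty": 0, "tz": 1.0, "yaw": 0}, {"tx": 0, "ty": 0, "tz": 1.0, "yaw": 0}, {"tx": 0, "ty": 0, "tz": 0.5, "yaw": 0}, {"tx": 0, "ty": 0, "tz": 0, "yaw": 0}, {"tx": 0, "ty": 0, "tz": 0, "yaw": 0}]'

```text
time_s: 6.5
position: [0.5057, -0.3779, 0.0552]
tool_rot: [[1.0, -0.009, -0.017], [-0.009, -1.0, 0.02], [-0.017, -0.02, -1.0]]
ft_force: [-0.6, -0.1, -0.7]
grip_width: 0.026
```

```bash
python3 - <<'E'
from h import *
s=env.observe();p=env.camera_params("wrist");im=env.get_image("wrist")
print(s["position"],s["tool_rot"],s["qvel"]); cv2.imwrite("pics/w3.png",im[:,:,::-1])
for b in blobs(im,150,amin=900): print(np.round(b,1),onz(p,b[0],b[1],.012))
t=env.get_image("top");cv2.imwrite("pics/t3.png",cv2.resize(t[150:350,360:620,::-1],None,fx=3,fy=3))
E
```

```text
[ 0.50572643 -0.37790351  0.05520537] [[ 0.99981858 -0.00921766 -0.01666869]
 [-0.00888375 -0.99976058  0.01999665]
 [-0.01684902 -0.01984494 -0.99966109]] [-0.06947743  0.28936286  0.13401741  0.05364889 -0.33797063  0.05677324]
[ 315.8  363.5   45.2 4820.5] [ 0.45120571 -0.37681692]
[305.4 301.6  28.3 964. ] [ 0.49247704 -0.37150679]
[ 331.2  260.5   49.2 2619.5] [ 0.51702757 -0.38562866]
[ 481.3  112.9  105.1 1359.5] [ 0.58951901 -0.45333311]
```

View pics/w3.png

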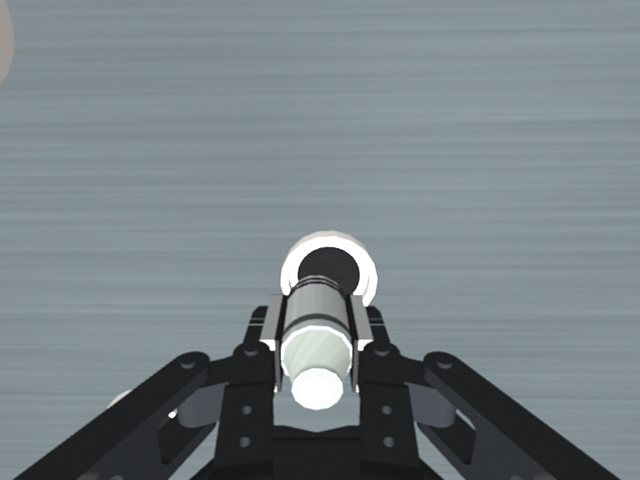

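```bash
cat >> h.py <<'E'
def rim(im,p,u,v,r,z=.012,lo=200):
    "cup centre: fit circle to outermost bright pixels near the expected rim (outside to inside), on plane z"
    g=cv2.cvtColor(im,cv2.COLOR_RGB2GRAY).astype(int); P=[]
    for a in np.radians(np.arange(0,360,3)):
        for q in np.arange(1.35*r,.75*r,-.5):
            x,y=u+q*np.cos(a),v+q*np.sin(a)
            if 0<=x<640 and 0<=y<480 and g[int(y),int(x)]>=lo: P.append(onz(p,x,y,z)); break
    P=np.array(P)
    for _ in range(4):
        A=np.c_[2*P,np.ones(len(P))]; s=np.linalg.lstsq(A,(P**2).sum(1),rcond=None)[0]
        R=np.sqrt(s[2]+s[:2]@s[:2]); e=abs(np.hypot(*(P-s[:2]).T)-R); P=P[e<=max(.0008,np.percentile(e,85))]
    return s[:2],R,len(P)
E
python3 - <<'E'
from h import *
s=env.observe();p=env.camera_params("wrist");im=cv2.imread("pics/w3.png")[:,:,::-1].copy()
print(onz(p,329,280,.012),rim(im,p,329,280,48)); 
R=s["tool_rot"]
for z in(-.020,.0302): 
    X=s["position"]+R[:,2]*z; print(X,proj(p,X))
E
```

```text
[ 0.50555522 -0.38461481] (array([ 0.49802696, -0.38122216]), np.float64(0.033270998005227044), 49)
[ 0.50610079 -0.37840162  0.07550016] [314.57769982 354.65385581]
[ 0.50528283 -0.37741271  0.02531657] [315.05398685 292.21680285]
```

Call:
carry_out --rows '[{"tx": 0, "ty": 0.3, "tz": 0, "yaw": 0}, {"tx": 0, "ty": 0.3, "tz": 0.4, "yaw": 0}, {"tx": 0.05, "ty": 0, "tz": 0.5, "yaw": 0}, {"tx": 0.05, "ty": 0, "tz": 0.4, "yaw": 0}, {"tx": 0, "ty": 0, "tz": 0.2, "yaw": 0}, {"tx": 0, "ty": 0, "tz": 0, "yaw": 0}]'

```text
time_s: 7.2
position: [0.5066, -0.385, 0.0398]
tool_rot: [[1.0, -0.01, -0.015], [-0.01, -1.0, 0.018], [-0.015, -0.018, -1.0]]
ft_force: [-0.3, -0.0, -2.0]
grip_width: 0.0261
```

Call:
carry_out --rows '[{"tx": 0, "ty": 0, "tz": 0.3, "yaw": 0}, {"tx": 0, "ty": 0, "tz": 0.2, "yaw": 0}, {"tx": 0, "ty": 0, "tz": 0.1, "yaw": 0}, {"tx": 0, "ty": 0, "tz": 0.0, "yaw": 0}]'

```text
time_s: 7.6
position: [0.5068, -0.3849, 0.0341]
tool_rot: [[1.0, -0.01, -0.014], [-0.009, -1.0, 0.018], [-0.015, -0.017, -1.0]]
ft_force: [-0.2, 0.5, -1.6]
grip_width: 0.0261
```

```bash
python3 - <<'E'
from h import *
s=env.observe();im=env.get_image("wrist");t=env.get_image("scene")
print(s["position"],s["ft_force"])
a=cv2.resize(im[200:420,200:440],(440,404));b=cv2.resize(t[270:372,95:205],(436,404))
cv2.imwrite("pics/w4.png",np.hstack([a,b])[:,:,::-1])
E
```

```text
[ 0.50680652 -0.38491587  0.03412548] [-0.22561342  0.4773238  -1.64493158]
```

View pics/w4.png

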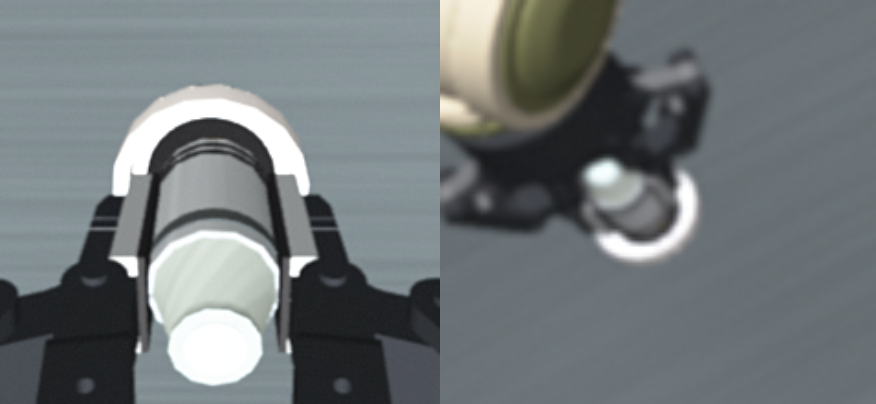

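The slim objective is centred across the bore in the wrist crop, with its axis and the cup both at column ~210, and it is inside the rim. I'm lowering until the floor carries it.

Call:
carry_out --rows '[{"tx": 0, "ty": 0, "tz": 0.15, "yaw": 0}, {"tx": 0, "ty": 0, "tz": 0.1, "yaw": 0}, {"tx": 0, "ty": 0, "tz": 0, "yaw": 0}]'

```text
time_s: 8.0
position: [0.507, -0.3849, 0.0342]
tool_rot: [[1.0, -0.009, -0.013], [-0.009, -1.0, 0.016], [-0.014, -0.016, -1.0]]
ft_force: [0.3, 0.4, -0.8]
grip_width: 0.026
```

Call:
carry_out --rows '[{"tx": 0, "ty": 0, "tz": 0.2, "yaw": 0}, {"tx": 0, "ty": 0, "tz": 0.2, "yaw": 0}]'

```text
time_s: 8.2
position: [0.5073, -0.3851, 0.0338]
tool_rot: [[1.0, -0.009, -0.012], [-0.009, -1.0, 0.014], [-0.012, -0.014, -1.0]]
ft_force: [-6.6, 6.6, 21.6]
grip_width: 0.026
```

Contact: 21.6 N upward, so it is on the floor. I'm opening and then retreating.

Call:
carry_out --rows '[{"tx": 0, "ty": 0, "tz": -0.1, "yaw": 0}, {"tx": 0, "ty": 0, "tz": 0, "yaw": 0}, {"tx": 0, "ty": 0, "tz": 0, "yaw": 0}, {"tx": 0, "ty": 0, "tz": 0, "yaw": 0}, {"tx": 0, "ty": 0, "tz": 0, "yaw": 0}, {"tx": 0, "ty": 0, "tz": 0, "yaw": 0}]' --jaw -1

```text
time_s: 8.8
position: [0.5076, -0.3853, 0.0343]
tool_rot: [[1.0, -0.009, -0.011], [-0.009, -1.0, 0.014], [-0.011, -0.014, -1.0]]
ft_force: [-0.5, -0.4, -0.3]
grip_width: 0.0856
```

Call:
carry_out --rows '[{"tx": 0, "ty": 0, "tz": -1.0, "yaw": 0}, {"tx": 0, "ty": 0, "tz": -2.0, "yaw": 0}, {"tx": 0, "ty": 0, "tz": -3.0, "yaw": 0}, {"tx": 0, "ty": 0, "tz": -3.0, "yaw": 0}, {"tx": 0, "ty": 0, "tz": -3.0, "yaw": 0}, {"tx": 0, "ty": 0, "tz": -3.0, "yaw": 0}, {"tx": 0, "ty": 0, "tz": -2.0, "yaw": 0}, {"tx": 0, "ty": 0, "tz": -1.0, "yaw": 0}, {"tx": 0, "ty": 0, "tz": 0, "yaw": 0}]'

```text
time_s: 9.7
position: [0.5093, -0.3876, 0.2261]
tool_rot: [[1.0, -0.009, -0.01], [-0.009, -1.0, 0.013], [-0.01, -0.013, -1.0]]
ft_force: [0.0, -0.9, 0.7]
grip_width: 0.0857
```

```bash
python3 - <<'E'
from h import *
s=env.observe();im=env.get_image("wrist");p=env.camera_params("wrist")
print(s["position"],s["ft_force"],s["time_s"])
b=proj(p,np.array([.506,-.384,.02])).astype(int);print(b)
cv2.imwrite("pics/w5.png",im[:,:,::-1])
E
```

```text
[ 0.5093309  -0.38757968  0.22607195] [ 0.0165576  -0.87162675  0.70840237] 9.7
[315 209]
```

View pics/w5.png

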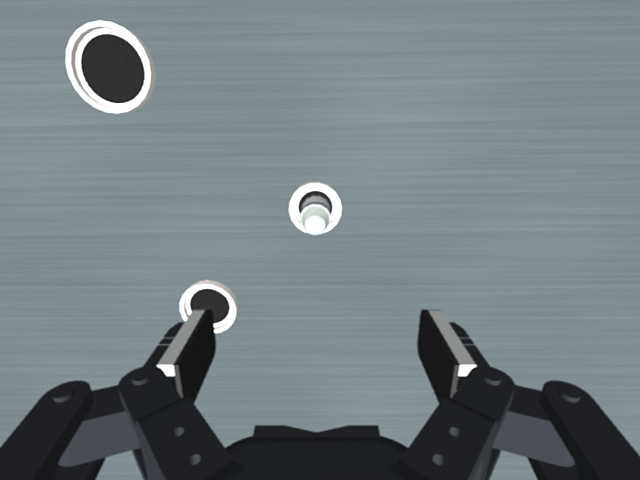

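The slim objective stands in the small cup at (315,209), with its nose at (315,224), which is normal parallax. Next is the wide one.

Call:
carry_out --rows '[{"tx": 0.8, "ty": -2.5, "tz": 0, "yaw": 0}, {"tx": 1.1, "ty": -3.6, "tz": 0, "yaw": 0}, {"tx": 1.1, "ty": -3.6, "tz": 0, "yaw": 0}, {"tx": 1.1, "ty": -3.6, "tz": 0, "yaw": 0}, {"tx": 1.1, "ty": -3.6, "tz": 0, "yaw": 0}, {"tx": 1.1, "ty": -3.6, "tz": 0, "yaw": 0}, {"tx": 1.1, "ty": -3.6, "tz": 0, "yaw": 0}, {"tx": 1.1, "ty": -3.6, "tz": 0, "yaw": 0}, {"tx": 1.1, "ty": -3.6, "tz": 0, "yaw": 0}, {"tx": 1.1, "ty": -3.6, "tz": 0, "yaw": 0}, {"tx": 1.1, "ty": -3.6, "tz": 0, "yaw": 0}, {"tx": 0.5, "ty": -2.0, "tz": 0, "yaw": 0}]'

```text
time_s: 10.95
position: [0.6352, 0.0309, 0.211]
tool_rot: [[0.999, -0.017, -0.041], [-0.016, -0.999, 0.028], [-0.041, -0.027, -0.999]]
ft_force: [-0.4, -0.8, 0.8]
grip_width: 0.0855
```

Call:
carry_out --rows '[{"tx": 0, "ty": 0, "tz": 0, "yaw": 0}, {"tx": 0, "ty": 0, "tz": 0, "yaw": 0}]'

```text
time_s: 11.15
position: [0.6346, 0.0337, 0.2079]
tool_rot: [[0.999, -0.013, -0.046], [-0.012, -1.0, 0.029], [-0.046, -0.028, -0.999]]
ft_force: [0.3, -0.0, 0.9]
grip_width: 0.085
```

```bash
python3 - <<'E'
from h import *
p=env.camera_params("wrist");s=env.observe();im=env.get_image("wrist")
print(s["position"],s["tool_rot"])
cv2.imwrite("pics/w6.png",im[:,:,::-1])
print(proj(p,np.array([.6296,.0182,.044])))
for b in blobs(im,150,amin=500): print(np.round(b,1),onz(p,b[0],b[1],.044))
E
```

```text
[0.63455528 0.03373053 0.20785697] [[ 0.99887107 -0.01291246 -0.04571487]
 [-0.01160706 -0.99952049  0.02870656]
 [-0.04606362 -0.02814354 -0.99854198]]
[339.30730008 217.39283397]
[592.7 389.8  25.7 504.5] [ 0.44400716 -0.24171389]
[ 341.5  216.    30.1 2616. ] [0.63083526 0.01635145]
[ 154.2  219.1   36.1 3480. ] [0.62876236 0.17883434]
[ 578.2  198.5   47.1 5579.5] [ 0.64499738 -0.17745881]
```

View pics/w6.png

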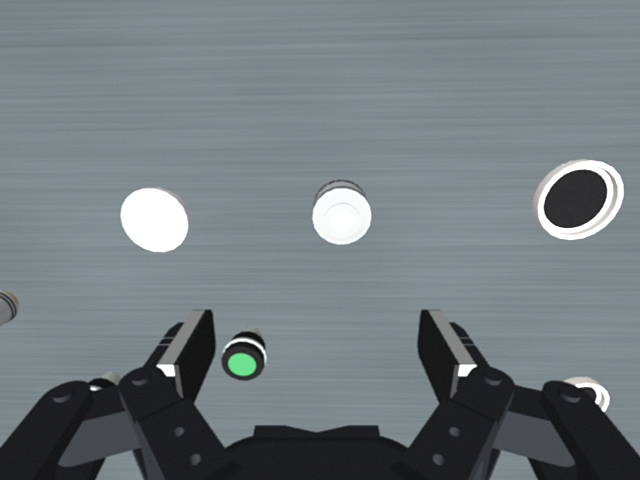

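The wide objective is at (341,216), about (.630,.017), which matches the fixed cameras. The dish is at (154,219). Fast moves build up tool tilt, now .054 rad, so I'll wait for it to settle and go slower.

Call:
carry_out --rows '[{"tx": 0, "ty": 0, "tz": 0, "yaw": 0}, {"tx": 0, "ty": 0, "tz": 0, "yaw": 0}, {"tx": 0, "ty": 0, "tz": 0, "yaw": 0}, {"tx": 0, "ty": 0, "tz": 0, "yaw": 0}, {"tx": 0, "ty": 0, "tz": 0, "yaw": 0}, {"tx": 0, "ty": 0, "tz": 0, "yaw": 0}]'

```text
time_s: 11.8
position: [0.6339, 0.0294, 0.2074]
tool_rot: [[0.999, -0.019, -0.047], [-0.017, -0.999, 0.029], [-0.047, -0.028, -0.998]]
ft_force: [-0.1, 0.2, -0.5]
grip_width: 0.0853
```

Call:
carry_out --rows '[{"tx": 0, "ty": 0, "tz": -3, "yaw": 0}, {"tx": 0, "ty": 0, "tz": -3, "yaw": 0}, {"tx": 0, "ty": 0, "tz": 0, "yaw": 0}, {"tx": 0, "ty": 0, "tz": 0, "yaw": 0}]'

```text
time_s: 12.2
position: [0.6364, 0.0276, 0.2684]
tool_rot: [[0.999, -0.019, -0.049], [-0.017, -0.999, 0.029], [-0.049, -0.028, -0.998]]
ft_force: [-0.7, 0.1, -0.2]
grip_width: 0.0855
```

Call:
carry_out --rows '[{"tx": -5, "ty": 0, "tz": 0, "yaw": 0}, {"tx": -5, "ty": 0, "tz": 0, "yaw": 0}, {"tx": -5, "ty": 0, "tz": 0, "yaw": 0}, {"tx": 0, "ty": 0, "tz": 0, "yaw": 0}, {"tx": 0, "ty": 0, "tz": 0, "yaw": 0}]'

```text
time_s: 12.7
position: [0.4806, 0.0308, 0.2684]
tool_rot: [[0.998, -0.019, -0.06], [-0.017, -0.999, 0.031], [-0.061, -0.03, -0.998]]
ft_force: [1.3, -0.5, 0.8]
grip_width: 0.0854
```

Call:
carry_out --rows '[{"tx": 1, "ty": 0, "tz": 0, "yaw": 0}, {"tx": 1, "ty": 0, "tz": 0, "yaw": 0}, {"tx": 1, "ty": 0, "tz": 0, "yaw": 0}, {"tx": 1, "ty": 0, "tz": 0, "yaw": 0}, {"tx": 1, "ty": 0, "tz": 0, "yaw": 0}, {"tx": 1, "ty": 0, "tz": 0, "yaw": 0}, {"tx": 1, "ty": 0, "tz": 0, "yaw": 0}, {"tx": 1, "ty": 0, "tz": 0, "yaw": 0}, {"tx": 1, "ty": 0, "tz": 0, "yaw": 0}, {"tx": 1, "ty": 0, "tz": 0, "yaw": 0}, {"tx": 1, "ty": 0, "tz": 0, "yaw": 0}, {"tx": 1, "ty": 0, "tz": 0, "yaw": 0}]'

```text
time_s: 13.9
position: [0.621, 0.0277, 0.2522]
tool_rot: [[0.998, -0.019, -0.064], [-0.017, -0.999, 0.032], [-0.065, -0.031, -0.997]]
ft_force: [0.2, -0.7, -0.4]
grip_width: 0.085
```

Drift happens with motion and is always inward; a pitch about the finger axis is harmless to the grip. I'll use small steps from here.

Call:
carry_out --rows '[{"tx": 1.2, "ty": 0.9, "tz": 0, "yaw": 0}, {"tx": 1.2, "ty": 0.9, "tz": 0.5, "yaw": 0}, {"tx": 0, "ty": 0, "tz": 1.5, "yaw": 0}, {"tx": 0, "ty": 0, "tz": 1.5, "yaw": 0}, {"tx": 0, "ty": 0, "tz": 1.5, "yaw": 0}, {"tx": 0, "ty": 0, "tz": 1.5, "yaw": 0}, {"tx": 0, "ty": 0, "tz": 1.5, "yaw": 0}, {"tx": 0, "ty": 0, "tz": 1.5, "yaw": 0}, {"tx": 0, "ty": 0, "tz": 1.5, "yaw": 0}, {"tx": 0, "ty": 0, "tz": 1.5, "yaw": 0}, {"tx": 0, "ty": 0, "tz": 1.5, "yaw": 0}, {"tx": 0, "ty": 0, "tz": 0, "yaw": 0}]'

```text
time_s: 15.1
position: [0.6526, 0.0126, 0.0896]
tool_rot: [[0.997, -0.018, -0.07], [-0.016, -0.999, 0.033], [-0.071, -0.032, -0.997]]
ft_force: [-0.8, -1.0, -0.0]
grip_width: 0.0855
```

Call:
carry_out --rows '[{"tx": -0.9, "ty": -0.1, "tz": 0, "yaw": 0}, {"tx": -0.9, "ty": -0.1, "tz": 0.5, "yaw": 0}, {"tx": 0, "ty": 0, "tz": 1.3, "yaw": 0}, {"tx": 0, "ty": 0, "tz": 1.3, "yaw": 0}, {"tx": 0, "ty": 0, "tz": 1.0, "yaw": 0}, {"tx": 0, "ty": 0, "tz": 0, "yaw": 0}, {"tx": 0, "ty": 0, "tz": 0, "yaw": 0}]'

```text
time_s: 15.8
position: [0.6337, 0.0163, 0.0476]
tool_rot: [[0.998, -0.018, -0.067], [-0.016, -0.999, 0.033], [-0.068, -0.032, -0.997]]
ft_force: [-0.4, -0.9, 0.3]
grip_width: 0.0852
```

```bash
python3 - <<'E'
from h import *
p=env.camera_params("wrist");s=env.observe();im=env.get_image("wrist")
print(s["position"],s["tool_rot"][:,2])
cv2.imwrite("pics/w7.png",im[:,:,::-1])
for z in(0,.044,.054):print(proj(p,np.array([.630,.017,z])))
E
```

```text
[0.63373955 0.01626234 0.04758756] [-0.06716132  0.03279536 -0.997203  ]
[316.75236263 278.42513072]
[313.65269967 327.25772959]
[312.70925615 342.12089356]
```

View pics/w7.png

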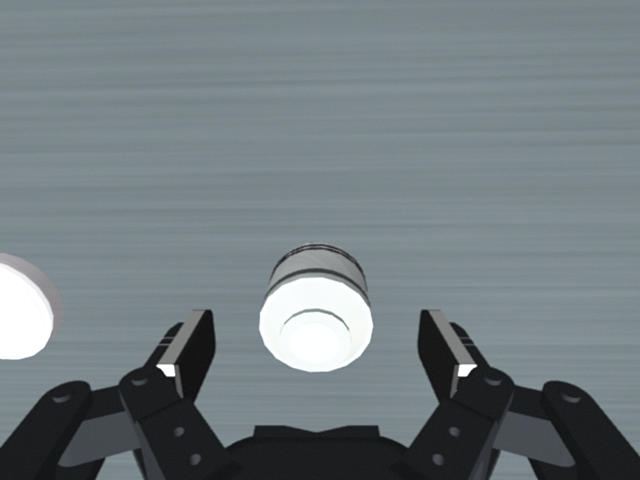

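The wide objective is centred between the pads, its shoulder at (316,323). I'm going down the last 2 cm and gripping.

Call:
carry_out --rows '[{"tx": 0, "ty": 0, "tz": 0.9, "yaw": 0}, {"tx": 0, "ty": 0, "tz": 0.9, "yaw": 0}, {"tx": 0, "ty": 0, "tz": 0.4, "yaw": 0}, {"tx": 0, "ty": 0, "tz": 0, "yaw": 0}]'

```text
time_s: 16.25
position: [0.6325, 0.0169, 0.0243]
tool_rot: [[0.998, -0.018, -0.066], [-0.016, -0.999, 0.033], [-0.067, -0.032, -0.997]]
ft_force: [0.5, 0.3, -0.8]
grip_width: 0.0851
```

Call:
carry_out --rows '[{"tx": 0, "ty": 0, "tz": 0, "yaw": 0}, {"tx": 0, "ty": 0, "tz": 0, "yaw": 0}, {"tx": 0, "ty": 0, "tz": 0, "yaw": 0}, {"tx": 0, "ty": 0, "tz": 0, "yaw": 0}, {"tx": 0, "ty": 0, "tz": 0, "yaw": 0}, {"tx": 0, "ty": 0, "tz": 0, "yaw": 0}]' --jaw 1 --squeeze 45

```text
time_s: 16.85
position: [0.6329, 0.0169, 0.0249]
tool_rot: [[0.998, -0.018, -0.065], [-0.016, -0.999, 0.032], [-0.066, -0.031, -0.997]]
ft_force: [0.4, 0.5, -0.4]
grip_width: 0.0479
```

Call:
carry_out --rows '[{"tx": 0, "ty": 0, "tz": 0, "yaw": 0}]'

```text
time_s: 16.95
position: [0.6328, 0.0169, 0.0249]
tool_rot: [[0.998, -0.018, -0.065], [-0.016, -0.999, 0.032], [-0.066, -0.031, -0.997]]
ft_force: [0.9, 0.1, -0.3]
grip_width: 0.0479
```

Call:
carry_out --rows '[{"tx": 0, "ty": 0, "tz": -0.5, "yaw": 0}, {"tx": 0, "ty": 0, "tz": -1.0, "yaw": 0}, {"tx": 0, "ty": 0, "tz": -1.5, "yaw": 0}, {"tx": 0, "ty": 0, "tz": -1.5, "yaw": 0}, {"tx": 0, "ty": 0, "tz": -1.0, "yaw": 0}, {"tx": 0, "ty": 0.5, "tz": -0.5, "yaw": 0}, {"tx": 0, "ty": 1.0, "tz": 0, "yaw": 0}, {"tx": 0, "ty": 1.5, "tz": -0.05, "yaw": 0}, {"tx": 0, "ty": 1.5, "tz": -0.05, "yaw": 0}, {"tx": 0, "ty": 1.5, "tz": -0.05, "yaw": 0}, {"tx": 0, "ty": 1.5, "tz": -0.05, "yaw": 0}, {"tx": 0, "ty": 1.5, "tz": -0.05, "yaw": 0}]'

```text
time_s: 18.15
position: [0.6338, -0.0826, 0.0865]
tool_rot: [[0.997, -0.018, -0.07], [-0.016, -0.999, 0.033], [-0.071, -0.032, -0.997]]
ft_force: [-0.7, 0.1, -2.9]
grip_width: 0.0479
```

Call:
carry_out --rows '[{"tx": 0, "ty": 1.5, "tz": -0.05, "yaw": 0}, {"tx": 0, "ty": 1.5, "tz": -0.05, "yaw": 0}, {"tx": 0, "ty": 1.5, "tz": -0.05, "yaw": 0}, {"tx": 0, "ty": 1.5, "tz": -0.05, "yaw": 0}, {"tx": 0, "ty": 1.5, "tz": -0.05, "yaw": 0}, {"tx": 0, "ty": 1.5, "tz": -0.05, "yaw": 0}, {"tx": 0, "ty": 1.5, "tz": -0.05, "yaw": 0}, {"tx": 0, "ty": 1, "tz": -0.05, "yaw": 0}, {"tx": 0, "ty": 0.5, "tz": 0, "yaw": 0}, {"tx": 0, "ty": 0, "tz": 0, "yaw": 0}]'

```text
time_s: 19.15
position: [0.6311, -0.2165, 0.086]
tool_rot: [[0.997, -0.021, -0.07], [-0.019, -0.999, 0.033], [-0.071, -0.032, -0.997]]
ft_force: [0.5, -0.1, -3.3]
grip_width: 0.048
```

Call:
carry_out --rows '[{"tx": 0.4, "ty": -0.5, "tz": 0, "yaw": 0}, {"tx": 0.4, "ty": -0.6, "tz": 0, "yaw": 0}, {"tx": 0, "ty": 0, "tz": 1.0, "yaw": 0}, {"tx": 0, "ty": 0, "tz": 1.0, "yaw": 0}, {"tx": 0, "ty": 0, "tz": 1.0, "yaw": 0}, {"tx": 0, "ty": 0, "tz": 0, "yaw": 0}, {"tx": 0, "ty": 0, "tz": 0, "yaw": 0}]'

```text
time_s: 19.85
position: [0.6377, -0.2003, 0.0521]
tool_rot: [[0.997, -0.018, -0.072], [-0.015, -0.999, 0.035], [-0.073, -0.034, -0.997]]
ft_force: [1.0, 0.2, -3.0]
grip_width: 0.048
```

```bash
python3 - <<'E'
from h import *
p=env.camera_params("wrist");s=env.observe();im=env.get_image("wrist")
print(s["position"],s["tool_rot"][:,2])
cv2.imwrite("pics/w8.png",im[:,:,::-1])
for X in((.6332,-.2009,.012),(.6355,-.203,.012)):print(proj(p,np.array(X)))
E
```

```text
[ 0.63767843 -0.20031264  0.0521198 ] [-0.07248958  0.03498114 -0.99675553]
[318.98962257 286.05339066]
[322.89002369 282.27412829]
```

View pics/w8.png

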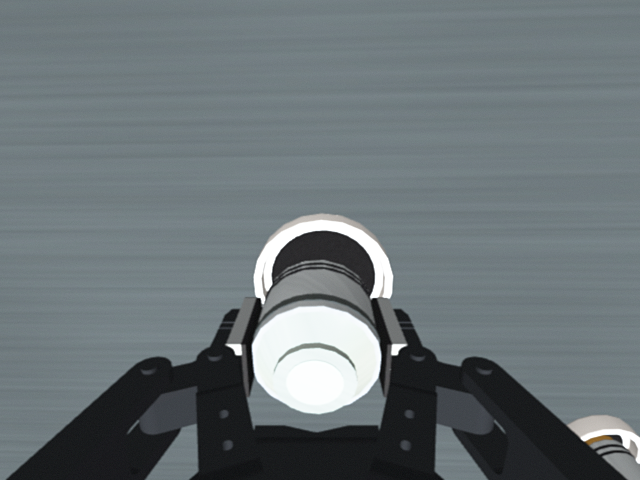

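The cup centre is at about (324,287), with the objective's axis about 4 px to its left. That calls for a 3.5 mm shift along tool y, then lowering.

Call:
carry_out --rows '[{"tx": 0, "ty": 0.35, "tz": 0.2, "yaw": 0}, {"tx": 0, "ty": 0, "tz": 0.5, "yaw": 0}, {"tx": 0, "ty": 0, "tz": 0.5, "yaw": 0}, {"tx": 0, "ty": 0, "tz": 0.4, "yaw": 0}, {"tx": 0, "ty": 0, "tz": 0.2, "yaw": 0}, {"tx": 0, "ty": 0, "tz": 0, "yaw": 0}]'

```text
time_s: 20.5
position: [0.6362, -0.2042, 0.0331]
tool_rot: [[0.997, -0.019, -0.072], [-0.016, -0.999, 0.034], [-0.072, -0.033, -0.997]]
ft_force: [-0.0, -0.7, -3.2]
grip_width: 0.0479
```

Call:
carry_out --rows '[{"tx": 0, "ty": 0, "tz": 0.2, "yaw": 0}, {"tx": 0, "ty": 0, "tz": 0.15, "yaw": 0}, {"tx": 0, "ty": 0, "tz": 0.0, "yaw": 0}]'

```text
time_s: 20.8
position: [0.6362, -0.204, 0.0295]
tool_rot: [[0.997, -0.018, -0.071], [-0.016, -0.999, 0.034], [-0.072, -0.033, -0.997]]
ft_force: [1.0, 0.2, -3.1]
grip_width: 0.0479
```

Call:
carry_out --rows '[{"tx": 0, "ty": 0, "tz": 0.1, "yaw": 0}, {"tx": 0, "ty": 0, "tz": 0.1, "yaw": 0}, {"tx": 0, "ty": 0, "tz": 0.1, "yaw": 0}]'

```text
time_s: 21.1
position: [0.6362, -0.204, 0.0289]
tool_rot: [[0.997, -0.018, -0.07], [-0.016, -0.999, 0.033], [-0.07, -0.032, -0.997]]
ft_force: [-2.6, 2.0, 4.8]
grip_width: 0.0477
```

Contact is at TCP z .0289, as predicted. I'm releasing and retreating.

Call:
carry_out --rows '[{"tx": 0, "ty": 0, "tz": 0, "yaw": 0}, {"tx": 0, "ty": 0, "tz": 0, "yaw": 0}, {"tx": 0, "ty": 0, "tz": 0, "yaw": 0}, {"tx": 0, "ty": 0, "tz": 0, "yaw": 0}, {"tx": 0, "ty": 0, "tz": 0, "yaw": 0}]' --jaw -1

```text
time_s: 21.6
position: [0.637, -0.2044, 0.0295]
tool_rot: [[0.998, -0.018, -0.067], [-0.016, -0.999, 0.032], [-0.068, -0.031, -0.997]]
ft_force: [-0.1, 0.2, 0.6]
grip_width: 0.0858
```

Call:
carry_out --rows '[{"tx": 0, "ty": 0, "tz": -1.0, "yaw": 0}, {"tx": 0, "ty": 0, "tz": -2.0, "yaw": 0}, {"tx": 0, "ty": 0, "tz": -2.0, "yaw": 0}, {"tx": 0, "ty": 0, "tz": -2.0, "yaw": 0}, {"tx": 0, "ty": 0, "tz": -2.0, "yaw": 0}, {"tx": 0, "ty": 0, "tz": -2.0, "yaw": 0}, {"tx": 0, "ty": 0, "tz": -2.0, "yaw": 0}, {"tx": 0, "ty": 0, "tz": -1.0, "yaw": 0}, {"tx": 0, "ty": 0, "tz": 0, "yaw": 0}]'

```text
time_s: 22.5
position: [0.647, -0.2092, 0.1797]
tool_rot: [[0.998, -0.018, -0.065], [-0.016, -0.999, 0.031], [-0.065, -0.03, -0.997]]
ft_force: [-0.0, 0.5, 0.6]
grip_width: 0.0855
```

```bash
python3 - <<'E'
from h import *
im=env.get_image("wrist");cv2.imwrite("pics/w9.png",im[:,:,::-1])
p=env.camera_params("wrist");print(env.observe()["position"])
for b in blobs(im,150,amin=500): print(np.round(b,1),onz(p,b[0],b[1],.012))
print(proj(p,np.array([.635,-.203,.012])))
E
```

```text
[ 0.6467436  -0.2090249   0.17887157]
[376.1 413.4  28.8 918.5] [ 0.4086199  -0.26617686]
[524.3 373.3  20.8 783. ] [ 0.46682696 -0.41492107]
[496.6 332.6  28.9 945.5] [ 0.51730434 -0.37832011]
[ 314.3  220.9   45.1 5843.5] [ 0.63432066 -0.20262346]
[314.75468672 220.18614526]
```

View pics/w9.png

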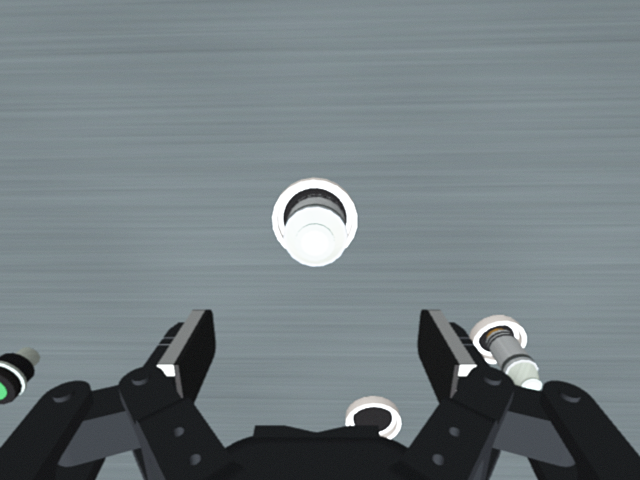

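The wide objective stands in the large cup at (314,221), and the slim one is still in its cup at (500,335). Now the medium one.

Call:
carry_out --rows '[{"tx": -0.4, "ty": -1.5, "tz": 0, "yaw": 0}, {"tx": -0.5, "ty": -2.3, "tz": 0, "yaw": 0}, {"tx": -0.5, "ty": -2.3, "tz": 0, "yaw": 0}, {"tx": -0.5, "ty": -2.3, "tz": 0, "yaw": 0}, {"tx": -0.5, "ty": -2.3, "tz": 0, "yaw": 0}, {"tx": -0.5, "ty": -2.3, "tz": 0, "yaw": 0}, {"tx": -0.5, "ty": -2.3, "tz": 0, "yaw": 0}, {"tx": -0.5, "ty": -2.3, "tz": 0, "yaw": 0}, {"tx": -0.5, "ty": -2.3, "tz": 0, "yaw": 0}, {"tx": -0.5, "ty": -2.3, "tz": 0, "yaw": 0}, {"tx": -0.5, "ty": -2.3, "tz": 0, "yaw": 0}, {"tx": -0.5, "ty": -2.3, "tz": 0, "yaw": 0}]'

```text
time_s: 23.75
position: [0.5798, 0.0798, 0.1794]
tool_rot: [[0.996, -0.019, -0.092], [-0.016, -0.999, 0.04], [-0.092, -0.039, -0.995]]
ft_force: [-0.7, -0.2, -0.2]
grip_width: 0.0852
```

Call:
carry_out --rows '[{"tx": -0.5, "ty": -2.3, "tz": 0, "yaw": 0}, {"tx": -0.5, "ty": -2.3, "tz": 0, "yaw": 0}, {"tx": -0.5, "ty": -2.3, "tz": 0, "yaw": 0}, {"tx": -0.5, "ty": -2.3, "tz": 0, "yaw": 0}, {"tx": -0.5, "ty": -2.3, "tz": 0, "yaw": 0}, {"tx": -0.5, "ty": -2.3, "tz": 0, "yaw": 0}, {"tx": -0.5, "ty": -2.3, "tz": 0, "yaw": 0}, {"tx": -0.5, "ty": -2.3, "tz": 0, "yaw": 0}, {"tx": -0.5, "ty": -2.3, "tz": 0, "yaw": 0}, {"tx": -0.4, "ty": -1.5, "tz": 0, "yaw": 0}]'

```text
time_s: 24.75
position: [0.5181, 0.3191, 0.1835]
tool_rot: [[0.993, -0.014, -0.115], [-0.01, -0.999, 0.038], [-0.115, -0.037, -0.993]]
ft_force: [0.3, 0.2, -0.2]
grip_width: 0.0849
```

Call:
carry_out --rows '[{"tx": 0.5, "ty": -1.5, "tz": 0, "yaw": 0}, {"tx": 0.5, "ty": -1.5, "tz": 0, "yaw": 0}, {"tx": 0.5, "ty": -1.5, "tz": 0, "yaw": 0}, {"tx": 0.5, "ty": -1.5, "tz": 0, "yaw": 0}, {"tx": 0.1, "ty": -0.5, "tz": 0, "yaw": 0}, {"tx": 0, "ty": 0, "tz": 1.5, "yaw": 0}, {"tx": 0, "ty": 0, "tz": 1.5, "yaw": 0}, {"tx": 0, "ty": 0, "tz": 1.5, "yaw": 0}, {"tx": 0, "ty": 0, "tz": 1.5, "yaw": 0}, {"tx": 0, "ty": 0, "tz": 1.5, "yaw": 0}, {"tx": 0, "ty": 0, "tz": 0, "yaw": 0}, {"tx": 0, "ty": 0, "tz": 0, "yaw": 0}]'

```text
time_s: 25.95
position: [0.5211, 0.3902, 0.101]
tool_rot: [[0.992, -0.011, -0.127], [-0.007, -0.999, 0.031], [-0.128, -0.03, -0.991]]
ft_force: [-0.2, 0.0, 0.7]
grip_width: 0.0856
```

```bash
python3 - <<'E'
from h import *
p=env.camera_params("wrist");s=env.observe();im=env.get_image("wrist")
print(s["position"],s["tool_rot"][:,2],s["q"])
cv2.imwrite("pics/w10.png",im[:,:,::-1])
for z in(0,.047,.06):print(proj(p,np.array([.519,.388,z])))
for b in blobs(im,150,amin=500): print(np.round(b,1),onz(p,b[0],b[1],.047))
E
```

```text
[0.52112779 0.39019028 0.10095289] [-0.12732846  0.03121572 -0.99136928] [ 24.6240522   40.72237497  64.56209479   4.73361118  80.66378169
 114.14186431]
[323.20911372 230.44871777]
[322.1190122 265.3119816]
[321.73152275 277.70454038]
[ 324.1  264.    34.6 3258. ] [0.51985932 0.38686061]
```

View pics/w10.png

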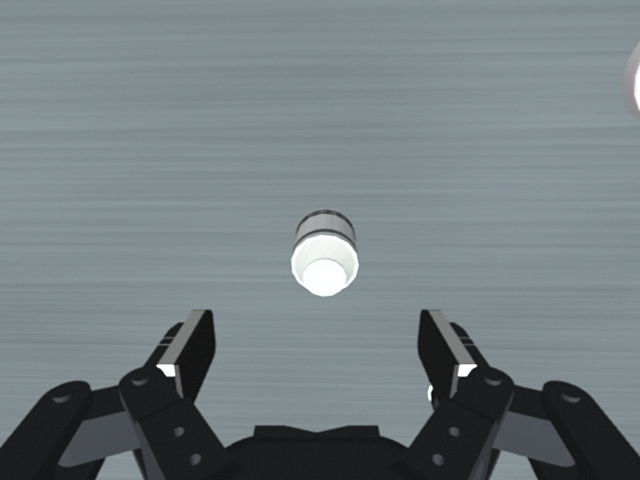

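The medium objective is at (324,264), about (.520,.387), and clear of everything. I'm descending.

Call:
carry_out --rows '[{"tx": 0.75, "ty": 0.55, "tz": 0, "yaw": 0}, {"tx": 0, "ty": 0, "tz": 1.2, "yaw": 0}, {"tx": 0, "ty": 0, "tz": 1.2, "yaw": 0}, {"tx": 0, "ty": 0, "tz": 1.2, "yaw": 0}, {"tx": 0, "ty": 0, "tz": 1.2, "yaw": 0}, {"tx": 0, "ty": 0, "tz": 1.0, "yaw": 0}, {"tx": 0, "ty": 0, "tz": 0, "yaw": 0}, {"tx": 0, "ty": 0, "tz": 0, "yaw": 0}]'

```text
time_s: 26.8
position: [0.5213, 0.3859, 0.0376]
tool_rot: [[0.992, -0.011, -0.127], [-0.008, -0.999, 0.031], [-0.127, -0.03, -0.991]]
ft_force: [-0.5, -0.3, 0.1]
grip_width: 0.0857
```

Call:
carry_out --rows '[{"tx": 0, "ty": 0, "tz": 0.5, "yaw": 0}, {"tx": 0, "ty": 0, "tz": 0.4, "yaw": 0}, {"tx": 0, "ty": 0, "tz": 0, "yaw": 0}]'

```text
time_s: 27.1
position: [0.5206, 0.3865, 0.0289]
tool_rot: [[0.992, -0.011, -0.125], [-0.007, -0.999, 0.032], [-0.125, -0.031, -0.992]]
ft_force: [0.0, -0.6, 0.1]
grip_width: 0.0854
```

Call:
carry_out --rows '[{"tx": 0, "ty": 0, "tz": 0, "yaw": 0}, {"tx": 0, "ty": 0, "tz": 0, "yaw": 0}, {"tx": 0, "ty": 0, "tz": 0, "yaw": 0}, {"tx": 0, "ty": 0, "tz": 0, "yaw": 0}, {"tx": 0, "ty": 0, "tz": 0, "yaw": 0}, {"tx": 0, "ty": 0, "tz": 0, "yaw": 0}, {"tx": 0, "ty": 0, "tz": 0, "yaw": 0}]' --jaw 1 --squeeze 45

```text
time_s: 27.8
position: [0.521, 0.3866, 0.0298]
tool_rot: [[0.992, -0.011, -0.124], [-0.007, -0.999, 0.033], [-0.124, -0.032, -0.992]]
ft_force: [-0.7, 0.1, 0.7]
grip_width: 0.0356
```

Call:
carry_out --rows '[{"tx": 0, "ty": 0, "tz": -0.5, "yaw": 0}, {"tx": 0, "ty": 0, "tz": -1.0, "yaw": 0}, {"tx": 0, "ty": 0, "tz": -1.5, "yaw": 0}, {"tx": 0, "ty": 0, "tz": -1.5, "yaw": 0}, {"tx": 0, "ty": 0, "tz": -1.5, "yaw": 0}, {"tx": 0, "ty": 0, "tz": -1.5, "yaw": 0}, {"tx": 0, "ty": 0, "tz": -1.5, "yaw": 0}, {"tx": 0, "ty": 0, "tz": -1.0, "yaw": 0}, {"tx": 0, "ty": 0, "tz": -0.5, "yaw": 0}, {"tx": 0, "ty": 0, "tz": 0, "yaw": 0}]'

```text
time_s: 28.8
position: [0.5348, 0.3825, 0.1424]
tool_rot: [[0.992, -0.012, -0.123], [-0.008, -0.999, 0.033], [-0.123, -0.031, -0.992]]
ft_force: [0.3, 0.4, -1.3]
grip_width: 0.0356
```

Call:
carry_out --rows '[{"tx": -0.2, "ty": 1.0, "tz": 0, "yaw": 0}, {"tx": -0.3, "ty": 1.8, "tz": 0, "yaw": 0}, {"tx": -0.3, "ty": 1.8, "tz": 0, "yaw": 0}, {"tx": -0.3, "ty": 1.8, "tz": 0, "yaw": 0}, {"tx": -0.3, "ty": 1.8, "tz": 0, "yaw": 0}, {"tx": -0.3, "ty": 1.8, "tz": 0, "yaw": 0}, {"tx": -0.3, "ty": 1.8, "tz": 0, "yaw": 0}, {"tx": -0.3, "ty": 1.8, "tz": 0, "yaw": 0}, {"tx": -0.3, "ty": 1.8, "tz": 0, "yaw": 0}, {"tx": -0.3, "ty": 1.8, "tz": 0, "yaw": 0}, {"tx": -0.3, "ty": 1.8, "tz": 0, "yaw": 0}, {"tx": -0.3, "ty": 1.8, "tz": 0, "yaw": 0}]'

```text
time_s: 30.0
position: [0.4885, 0.1615, 0.1325]
tool_rot: [[0.99, -0.01, -0.139], [-0.006, -1.0, 0.027], [-0.14, -0.026, -0.99]]
ft_force: [1.0, 1.0, -1.7]
grip_width: 0.0354
```

Call:
carry_out --rows '[{"tx": -0.3, "ty": 1.8, "tz": 0, "yaw": 0}, {"tx": -0.3, "ty": 1.8, "tz": 0, "yaw": 0}, {"tx": -0.3, "ty": 1.8, "tz": 0, "yaw": 0}, {"tx": -0.3, "ty": 1.8, "tz": 0, "yaw": 0}, {"tx": -0.3, "ty": 1.8, "tz": 0, "yaw": 0}, {"tx": -0.3, "ty": 1.8, "tz": 0, "yaw": 0}, {"tx": -0.3, "ty": 1.8, "tz": 0, "yaw": 0}, {"tx": -0.3, "ty": 1.8, "tz": 0, "yaw": 0}, {"tx": -0.3, "ty": 1.8, "tz": 0, "yaw": 0}, {"tx": -0.3, "ty": 1.8, "tz": 0, "yaw": 0}]'

```text
time_s: 31.0
position: [0.4463, -0.0286, 0.1273]
tool_rot: [[0.988, -0.011, -0.152], [-0.007, -1.0, 0.029], [-0.152, -0.027, -0.988]]
ft_force: [0.0, 0.2, -2.5]
grip_width: 0.0357
```

Call:
carry_out --rows '[{"tx": -0.3, "ty": 1.8, "tz": 0, "yaw": 0}, {"tx": -0.3, "ty": 1.8, "tz": 0, "yaw": 0}, {"tx": -0.3, "ty": 1.8, "tz": 0, "yaw": 0}, {"tx": -0.3, "ty": 1.8, "tz": 0, "yaw": 0}, {"tx": -0.3, "ty": 1.8, "tz": 0, "yaw": 0}, {"tx": -0.3, "ty": 1.8, "tz": 0, "yaw": 0}, {"tx": -0.3, "ty": 1.8, "tz": 0, "yaw": 0}, {"tx": -0.3, "ty": 1.8, "tz": 0, "yaw": 0}, {"tx": -0.3, "ty": 1.8, "tz": 0, "yaw": 0}, {"tx": -0.3, "ty": 1.8, "tz": 0, "yaw": 0}, {"tx": -0.3, "ty": 1.8, "tz": 0, "yaw": 0}, {"tx": -0.2, "ty": 1.2, "tz": 0, "yaw": 0}]'

```text
time_s: 32.2
position: [0.3961, -0.2462, 0.1212]
tool_rot: [[0.986, -0.014, -0.164], [-0.008, -0.999, 0.037], [-0.164, -0.035, -0.986]]
ft_force: [0.6, 0.3, -1.5]
grip_width: 0.0358
```

Call:
carry_out --rows '[{"tx": 0, "ty": 0.5, "tz": 0, "yaw": 0}, {"tx": 0, "ty": 0, "tz": 0, "yaw": 0}, {"tx": 0, "ty": 0, "tz": 0, "yaw": 0}]'

```text
time_s: 32.5
position: [0.3949, -0.2515, 0.1203]
tool_rot: [[0.986, -0.016, -0.165], [-0.009, -0.999, 0.039], [-0.166, -0.037, -0.985]]
ft_force: [0.1, -0.2, -2.4]
grip_width: 0.0355
```

Call:
carry_out --rows '[{"tx": 0.7, "ty": 0.8, "tz": 0, "yaw": 0}, {"tx": 0.8, "ty": 0.8, "tz": 0, "yaw": 0}, {"tx": 0, "ty": 0, "tz": 1.0, "yaw": 0}, {"tx": 0, "ty": 0, "tz": 1.2, "yaw": 0}, {"tx": 0, "ty": 0, "tz": 1.2, "yaw": 0}, {"tx": 0, "ty": 0, "tz": 1.2, "yaw": 0}, {"tx": 0, "ty": 0, "tz": 0.6, "yaw": 0}, {"tx": 0, "ty": 0, "tz": 0, "yaw": 0}, {"tx": 0, "ty": 0, "tz": 0, "yaw": 0}]'

```text
time_s: 33.4
position: [0.4027, -0.2648, 0.0606]
tool_rot: [[0.986, -0.012, -0.166], [-0.005, -0.999, 0.04], [-0.167, -0.039, -0.985]]
ft_force: [-0.3, -0.5, -1.8]
grip_width: 0.0357
```

```bash
python3 - <<'E'
from h import *
p=env.camera_params("wrist");s=env.observe();im=env.get_image("wrist")
print(s["position"],s["tool_rot"][:,2])
cv2.imwrite("pics/w11.png",im[:,:,::-1])
for X in((.3932,-.264,.012),s["position"]+np.array([-.002,0,-.030])):print(X,proj(p,np.array(X)))
E
```

```text
[ 0.40273719 -0.26480048  0.06055301] [-0.1664475   0.04025565 -0.98522825]
(0.3932, -0.264, 0.012) [317.4196522  278.38743759]
[ 0.40073719 -0.26480048  0.03055301] [317.50136938 287.0678059 ]
```

View pics/w11.png

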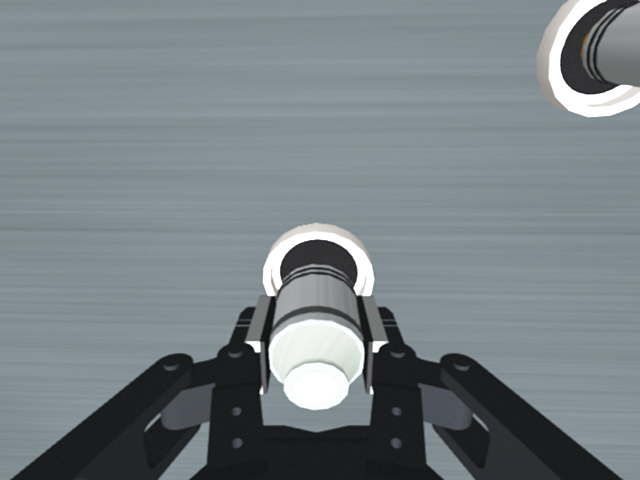

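The medium objective is aligned with the cup at column 318. It needs about 3 mm in −x and then lowering.

Call:
carry_out --rows '[{"tx": -0.3, "ty": 0, "tz": 0.3, "yaw": 0}, {"tx": 0, "ty": 0, "tz": 0.5, "yaw": 0}, {"tx": 0, "ty": 0, "tz": 0.6, "yaw": 0}, {"tx": 0, "ty": 0, "tz": 0.5, "yaw": 0}, {"tx": 0, "ty": 0, "tz": 0.2, "yaw": 0}, {"tx": 0, "ty": 0, "tz": 0, "yaw": 0}]'

```text
time_s: 34.05
position: [0.3962, -0.2643, 0.0396]
tool_rot: [[0.986, -0.012, -0.165], [-0.006, -0.999, 0.039], [-0.165, -0.037, -0.986]]
ft_force: [-0.7, 0.4, -1.8]
grip_width: 0.0355
```

Call:
carry_out --rows '[{"tx": 0, "ty": 0, "tz": 0.2, "yaw": 0}, {"tx": 0, "ty": 0, "tz": 0.1, "yaw": 0}, {"tx": 0, "ty": 0, "tz": 0, "yaw": 0}]'

```text
time_s: 34.35
position: [0.3958, -0.2643, 0.0365]
tool_rot: [[0.986, -0.012, -0.165], [-0.005, -0.999, 0.038], [-0.165, -0.037, -0.986]]
ft_force: [-0.5, -0.1, -1.1]
grip_width: 0.0355
```

Call:
carry_out --rows '[{"tx": 0, "ty": 0, "tz": 0.15, "yaw": 0}, {"tx": 0, "ty": 0, "tz": 0.15, "yaw": 0}, {"tx": 0, "ty": 0, "tz": 0.1, "yaw": 0}]'

```text
time_s: 34.65
position: [0.3954, -0.2643, 0.0336]
tool_rot: [[0.986, -0.012, -0.164], [-0.006, -0.999, 0.037], [-0.164, -0.036, -0.986]]
ft_force: [-1.6, 3.7, 20.0]
grip_width: 0.0356
```

Contact is at z .0336. I'm releasing, retreating and checking everything.

Call:
carry_out --rows '[{"tx": 0, "ty": 0, "tz": 0, "yaw": 0}, {"tx": 0, "ty": 0, "tz": 0, "yaw": 0}, {"tx": 0, "ty": 0, "tz": 0, "yaw": 0}, {"tx": 0, "ty": 0, "tz": 0, "yaw": 0}, {"tx": 0, "ty": 0, "tz": 0, "yaw": 0}, {"tx": 0, "ty": 0, "tz": 0, "yaw": 0}]' --jaw -1

```text
time_s: 35.25
position: [0.3956, -0.2646, 0.034]
tool_rot: [[0.987, -0.012, -0.163], [-0.006, -0.999, 0.036], [-0.163, -0.035, -0.986]]
ft_force: [-0.4, -0.6, -0.9]
grip_width: 0.0853
```

Call:
carry_out --rows '[{"tx": 0, "ty": 0, "tz": -1.0, "yaw": 0}, {"tx": 0, "ty": 0, "tz": -1.5, "yaw": 0}, {"tx": 0, "ty": 0, "tz": -2.0, "yaw": 0}, {"tx": 0, "ty": 0, "tz": -2.5, "yaw": 0}, {"tx": 0, "ty": 0, "tz": -3.0, "yaw": 0}, {"tx": 0, "ty": 0, "tz": -3.0, "yaw": 0}, {"tx": 0, "ty": 0, "tz": -3.0, "yaw": 0}, {"tx": 0, "ty": 0, "tz": -1.5, "yaw": 0}, {"tx": 0, "ty": 0, "tz": 0, "yaw": 0}, {"tx": 0, "ty": 0, "tz": 0, "yaw": 0}]'

```text
time_s: 36.25
position: [0.4252, -0.2704, 0.2189]
tool_rot: [[0.987, -0.011, -0.161], [-0.005, -0.999, 0.036], [-0.161, -0.034, -0.986]]
ft_force: [0.4, 0.1, 0.0]
grip_width: 0.0853
```

```bash
python3 - <<'E'
from h import *
im=env.get_image("wrist");t=env.get_image("scene");s=env.observe();p=env.camera_params("wrist")
print(s["position"],s["ft_force"],s["time_s"])
cv2.imwrite("pics/f.png",np.hstack([cv2.resize(im,(400,300)),cv2.resize(t,(400,300))])[:,:,::-1])
for b in blobs(im,150,amin=500): print(np.round(b,1),onz(p,b[0],b[1],.012))
for n in("top","scene"):
    q=env.camera_params(n)
    I=[cv2.imread(f"pics/{n}0.png")[:,:,::-1].astype(int),env.get_image(n).astype(int)]
    for k,(x,y,z) in dict(dish=(.617,.196,.015),ea=(.477,.1164,.048),eb=(.412,.2914,.048)).items():
        u,v=proj(q,np.array([x,y,z])).astype(int); sl=np.s_[v-22:v+22,u-22:u+22]
        print(n,k,"mean|diff|",abs(I[0][sl]-I[1][sl]).mean())
E
```

```text
[ 0.42501919 -0.27028982  0.21831233] [ 0.31188454  0.32307457 -0.72354105] 36.35
[ 316.7  207.3   35.2 3387. ] [ 0.39176039 -0.26361931]
[ 464.3   78.9   39.2 4017.5] [ 0.50529275 -0.3852025 ]
top dish mean|diff| 14.573347107438016
top ea mean|diff| 13.458505509641872
top eb mean|diff| 13.010330578512397
scene dish mean|diff| 7.543732782369146
scene ea mean|diff| 8.949896694214877
scene eb mean|diff| 8.87465564738292
```

View pics/f.png

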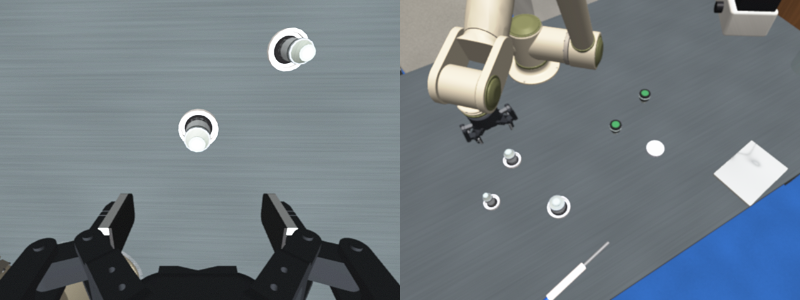

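In the final picture all three objectives stand in their cups. The eyepieces, at about (346,201) and (391,151) in scene pixels, and the dish at (408,237) are where they started. The non-zero image differences at those spots are probably overall lighting or exposure, since the positions match. Handing in.

```bash
python3 -c "
from rig import env
print(env.close_job(), env.observe()['time_s'])"
```

```text
the job is handed in; nothing more can be done
the job is handed in; nothing more can be done
```

I put all three objectives away, each standing upright and released in its own cup: slim in the smallest, wide in the largest, medium in the middle-sized. I then handed the job in at about 36 s; no verdict is reported.

**Placing:** Each objective was lowered to floor contact before release (5 to 22 N measured at the wrist) and then let go. In the wrist and scene pictures afterwards all three look upright and well centred, and the gripper is open and clear at z ≈ 0.22 m.

**Eyepieces and dish:** In the last scene picture they sit within about 1 pixel of where they started.

**What disagreed or went wrong:**
- **Tool tilt:** The tool slowly tilted inward as it moved, to about 0.17 rad by the end. The moves could not correct this, so I slowed down. The medium objective was about 0.04 rad off upright while carried and looks level since release.
- **Cup positions:** The wrist camera and the fixed cameras differed by 1–3 mm on the two cups I compared before placing. I followed the wrist view or split the difference.
- **Image differences:** The before-and-after comparison of the eyepieces and dish was not zero. I put that down to lighting or exposure, because the positions match.
- **Rim fit:** One circle fit to the small cup's rim failed, so I read that cup's centre by eye.

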